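# Lay the straightedge against the marble slab's front edge

### The job

I want to check the front edge of the marble pastry slab for chips. Pick up the aluminium straightedge by its black grip and lay it down flat on the counter, flush against the long edge of the slab that faces the robot and centred along it, then let go; do not drop it. Leave the dark wooden guide and the blue bowl where they are.

Things in the scene. Friction and masses are not known exactly. Their poses are not given: they have to be found in the camera images.
- straightedge: Loose aluminium bar 240 x 36 x 10 mm, 0.2 to 0.4 kg, with a black upright grip rib on top. Origin: centre of the underside; x along its length, y across, z up. The rib is centred, 90 mm long (x), 16 mm thick (y), from 8 to 50 mm above the underside. Ends and sides are alike: either long side may go to the slab. Starts flat on the counter, left or right of the slab, pointing away from the robot.
- wood_guide: Dark wooden dough guide of exactly the same shape and size as the straightedge, all dark wood, lying flat on the counter on the other side of the slab. Origin and axes as for the straightedge. Loose; to be left alone.
- slab: White marble pastry slab 220 x 300 x 18 mm, flat on the counter and fixed (it does not move when pushed), turned up to 17 degrees. Origin: centre of the underside; x across its 220 mm depth, away from the robot; y along its 300 mm length; z up. The edge to use is the upright 300 mm long face at x = -110 mm in its frame, towards the robot.
- bowl: Small blue enamel bowl, loose, 110 mm across the rim and 55 mm high, standing to the robot's left (+y) of the slab. Origin at the centre of its underside. To be left alone.
Mind the look-alikes: they are no part of the job. Leave any green look-alike of the straightedge alone.

How it is judged (in metres and radians):
On the way:
1. the straightedge is picked up clear of the counter (height (world z) of straightedge above 0.03 m), for 0.2 s.
At the end, for the whole second after the job is handed in: The straightedge lies flat (5 degrees) and still on the counter along the slab edge that faces the robot: parallel within 10 degrees, gap at its middle under 12 mm, its middle within 30 mm of the edge's middle. The wooden guide and the bowl are within 20 mm of their starts (x of straightedge in the frame of slab between -0.14 and -0.122 m and y of straightedge in the frame of slab between -0.03 and 0.03 m and angle between the x axis of straightedge and the y axis of slab, either way round below 0.175 rad and angle between straightedge's own z axis and vertical below 0.09 rad and height (world z) of straightedge below 0.006 m and linear speed of straightedge below 0.02 m/s and distance of each of wood_guide, bowl from where it was at the start of the episode below 0.02 m); the robot touches nothing.
It fails at once if the straightedge is dropped (in the air, touched by nothing, more than 30 mm above the counter) (height (world z) of straightedge above 0.03 m and contact force between straightedge and anything else below 0.02 N).
It fails at once if the wooden guide is moved by more than 30 mm (distance of wood_guide from where it was at the start of the episode above 0.03 m).
It fails at once if the bowl is moved by more than 30 mm (distance of bowl from where it was at the start of the episode above 0.03 m).
It also fails if it takes over 38 s, if anything falls off the work surface, if the arm or the gripper's body presses on something with over 40 N, if the wrist force passes 120 N, or if a joint passes its speed limit or range.

### The arm

A 6-joint arm with a two-finger parallel gripper is mounted at the origin on the work surface. World frame = base frame: x ahead of the robot, y to its left, z up, the work surface at z = 0. Lengths are in mm, angles in rad, forces in N, time in s.
With the tool pointing down it reaches from about 350 to 775 mm from the base axis. Payload 7.3 kg.
Tool frame: the origin (TCP) lies on the mounting face of the last link; the fingertips stand 178 mm ahead of it and the grasp point (between the pads) lies 159 mm ahead of it; z points along the fingers, y is the line along which they close (so a half turn about z gives the same grasp; the last joint's range is limited). The gripper opens to 92 mm and grips with 3 to 60 N. Pads are 19 mm wide; open, the fingers measure 130 mm over their backs; the gripper's body (75 mm by 190 mm) begins 47 mm behind the grasp point.
Start: joints at [-1.261, 0.342, 1.524, -0, 1.275, -0.146], TCP at [231.114, -471.396, 404.741] pointing down, gripper open.
Joint ranges: [-2.53, 2.53], [-0.77, 2.02], [0.04, 2.7], [-1, 4.14], [0.28, 2.66], [-3.11, 3.11]. Speed limits (rad/s): [2.57, 2.57, 3.14, 3.14, 3.14, 3.14].

### API

Orientations are given as a 3x3 rotation matrix whose columns are the frame's x, y, z axes.
In Python, from plant import arm, vision gives the robot as it stands.
- The arm moves only by the tool drive_tool, never from a script. Its argument "deltas" is a list of rows, each an object of numbers: "tx", "ty", "tz": the shift along the world's x, y, z scaled (see below); "twist": the turn about the world's z scaled (see below). A call has 1 to 5 rows; each row is the pose to reach, as a shift and turn from the pose commanded when the call began; what a row does not reach only later rows make up. The controller multiplies each number of a shift by 0.1 m and each number of a turn by 1.5 rad. A row lasts 1/10 s, in which the tool goes at most 50 mm and 8.59 degrees, less where a joint would pass 70% of its speed; a pose out of reach is approached as far as the arm can. A call with a number of a shift or a turn outside -1 to 1 is refused whole. A call with a gripper value outside its range is refused whole. "fingers" is the opening, from 0 (shut) to 1 (fully open), set as the call begins (left out, the last holds). The fingers move at their own pace and stop on an object; "grip_force" is the grip in N (left out, the last holds). Time passes only in rows, so rows that repeat a pose let the fingers close. It gives the time, the measured TCP pose, the force, the opening and the grip force at its end, in the units of the state.
- arm.get_obs(): the state, without advancing time (a new reading comes with each control period).
- vision.get_image(name): name is "side" or "top" or "wrist"; returns a dict with "frame" (480x640x3 uint8, blue, green, red), "intrinsics" (3x3 intrinsics, pixels), "origin" and "rotation" of the camera in the world; the wrist camera has in their place "hand_eye" (4x4, takes a point from camera to tool coordinates, whose origin is the TCP and whose axes are the flange's). Camera axes: x right, y up, looking along -z (the intrinsics and any distortion apply to the point x, -y, -z); pixel columns grow to the right and rows downward; lengths in mm; the calibration is good to about 2 mm. A picture is of the moment at which its call begins: read the wrist's pose just before it. There is no depth.
- arm.sign_off(): hands the job in; it is judged then, once.
The state is a dict: "t": time; "joint_positions": joint angles; "qvel": joint speeds; "tau": joint torques, N m; "position": TCP position; "tool_rot": TCP orientation; "force": force on the tool from outside, world axes, zero at the start; "torque": the same for the moment, N m; "grip_width": finger opening in mm; "grasp_force": force on a finger pad.
Only numpy, scipy, OpenCV 4.12 (cv2) and the standard library are available. Lean on these libraries where they do the work, as an engineer would, in place of code of your own. Each camera call takes 0.05 s, during which the arm holds its last target. There are 200 camera calls.

## Working session

There is one attempt and no reset: what is moved stays moved. The work goes in short steps, Python scripts to look and compute and a tool call to move; the robot and the scene stay as the last step left them, time stands still between calls to the robot, and variables do not carry over. Pictures are saved under pics/ and viewed, at most 10 in all, crops included, and the job is handed in when it is done.

Besides the shell and the picture viewer there is one more tool, called after "Emit:" as name([rows], argument=value, ...), one row to a line, values as JSON. drive_tool: Moves the arm, as the interface text tells. Shifts and turns lie within -1 to 1; 1 stands for 0.1 m of shift or 1.5 rad of turn. Its arguments: {"type":"object","properties":{"deltas":{"type":"array"},"fingers":{"type":"number"},"grip_force":{"type":"number"}},"required":["deltas"]}

```bash
mkdir -p pics
python3 - <<'E'
from plant import arm, vision
import cv2,pickle
o=arm.get_obs();print(o)
for n in("top","side"):
    d=vision.get_image(n);cv2.imwrite(f"pics/{n}0.png",d["frame"]);pickle.dump(d,open(n+".pkl","wb"))
    print(n,d.keys(),d["intrinsics"],d["origin"],d["rotation"])
E
```

```text
{'t': 0.0, 'joint_positions': array([-1.26094349e+00,  3.42724757e-01,  1.52495980e+00, -4.64095903e-05,
        1.27538667e+00, -1.46019083e-01]), 'qvel': array([-1.34158686e-03,  1.94711941e-05, -3.90024212e-04,  9.50133292e-04,
       -2.01045129e-05, -1.89995890e-04]), 'tau': array([-7.00227656e-05, -4.31240273e+01, -2.44217902e+01,  7.16973888e-02,
        5.60603582e-02, -1.47910087e-04]), 'position': array([ 231.09794745, -471.26996264,  404.06367128]), 'tool_rot': array([[ 8.97871588e-01,  4.40257161e-01, -4.93130834e-04],
       [ 4.40257404e-01, -8.97870522e-01,  1.39462818e-03],
       [ 1.71227402e-04, -1.46930152e-03, -9.99998906e-01]]), 'force': array([-0.9448163 ,  0.44650693, -0.38784644]), 'torque': array([ 0.05395138, -0.01758587, -0.0121369 ]), 'grasp_force': 0.0, 'grip_width': 91.54676223086805}
top dict_keys(['frame', 'intrinsics', 'origin', 'rotation']) [[560.19929942   0.         319.8098042 ]
 [  0.         560.19929942 252.4711522 ]
 [  0.           0.           1.        ]] [ 251.70523036 -123.83513704 1541.98837127] [[-0.00935054  0.99316836 -0.11631501]
 [-0.99992301 -0.0102357  -0.00701502]
 [-0.00815766  0.11624046  0.9931876 ]]
side dict_keys(['frame', 'intrinsics', 'origin', 'rotation']) [[612.62370434   0.         315.81476525]
 [  0.         612.62370434 246.60201755]
 [  0.           0.           1.        ]] [-260.99048689 1104.20001637  901.01942681] [[-0.86099219  0.27704343 -0.42654354]
 [-0.50837383 -0.4427632   0.73859109]
 [ 0.01576402  0.85276473  0.52205728]]
```

View pics/top0.png

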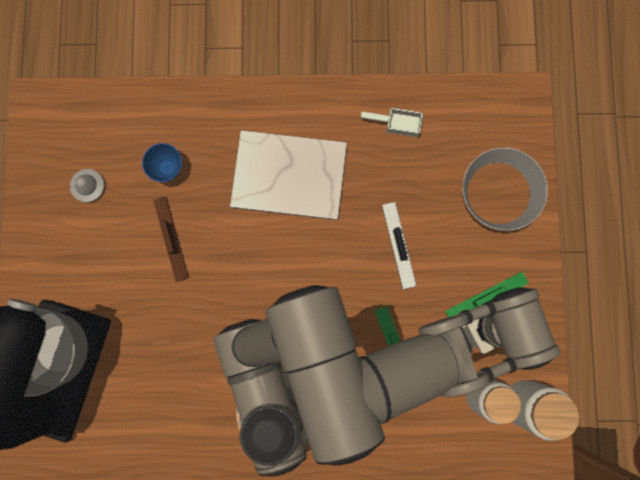

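View pics/side0.png

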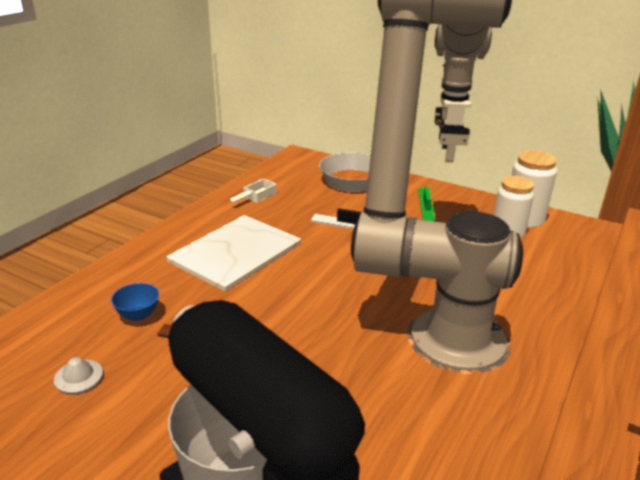

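The top view shows these candidates:
- The bright bar with a black rib is at (399,245), to the right of the slab.
- The dark wooden guide is at (171,239).
- Green look-alikes are at (487,295) and, partly hidden, (388,325).

The bright bar fits the description: aluminium, black grip, beside the slab, pointing away from the robot. The slab corners are at about (240,131), (347,142), (339,218) and (231,207). Next I'll measure and confirm in a crop.

```bash
cat > h.py <<'E'
import numpy as np,cv2
def ray(d,uv,z):
    K,R,o=[np.array(d[k]) for k in("intrinsics","rotation","origin")]
    p=np.linalg.inv(K)@[uv[0],uv[1],1]; v=R@[p[0],-p[1],-p[2]]
    return o+v*(z-o[2])/v[2]
def quad(d,mask,z):
    cs,_=cv2.findContours(mask.astype(np.uint8),0,2)
    c=max(cs,key=cv2.contourArea)[:,0]
    w=np.array([ray(d,p,z)[:2] for p in c],np.float32)
    r=cv2.minAreaRect(w); return r,cv2.boxPoints(r)
E
python3 - <<'E'
import pickle;from h import *
d=pickle.load(open("top.pkl","rb"));f=d["frame"];hsv=cv2.cvtColor(f,cv2.COLOR_BGR2HSV)
def reg(m,x0,x1,y0,y1):
    o=np.zeros_like(m);o[y0:y1,x0:x1]=m[y0:y1,x0:x1];return o
br=(hsv[...,1]<80)&(hsv[...,2]>130)
np.set_printoptions(precision=1,suppress=True)
r,b=quad(d,reg(br,220,357,122,228),18);print("slab",r,b)
dark=hsv[...,2]<70
bar=reg(br|dark,375,422,197,293)
r,b=quad(d,reg(br,375,422,197,293),10);print("bar bright",r,b)
ys,xs=np.nonzero(reg(br,375,422,197,293));
print(xs.min(),xs.max(),ys.min(),ys.max())
r,b=quad(d,reg(dark,385,415,215,275),50);print("rib",r,b)
cs,_=cv2.findContours(bar.astype(np.uint8),0,2);c=max(cs,key=cv2.contourArea)
w=np.array([ray(d,p,10)[:2] for p in c[:,0]],np.float32);r=cv2.minAreaRect(w);print("bar all",r,cv2.boxPoints(r))
cv2.imwrite("pics/crop.png",cv2.resize(f[190:300,360:460],None,fx=5,fy=5,interpolation=2))
E
```

```text
slab ((650.8085327148438, -27.456222534179688), (301.13385009765625, 222.2007293701172), 82.58353424072266) [[ 521.2 -162.4]
 [ 741.5 -191.1]
 [ 780.4  107.5]
 [ 560.1  136.2]]
bar bright ((450.43646240234375, -330.0683288574219), (241.81654357910156, 39.41729736328125), 12.569221496582031) [[ 328.1 -337.1]
 [ 336.7 -375.6]
 [ 572.7 -323. ]
 [ 564.2 -284.5]]
382 415 202 288
rib ((448.00604248046875, -328.82818603515625), (86.28885650634766, 16.360074996948242), 12.500487327575684) [[ 404.1 -330.2]
 [ 407.7 -346.2]
 [ 491.9 -327.5]
 [ 488.4 -311.5]]
bar all ((450.43646240234375, -330.0683288574219), (241.81654357910156, 39.41729736328125), 12.569221496582031) [[ 328.1 -337.1]
 [ 336.7 -375.6]
 [ 572.7 -323. ]
 [ 564.2 -284.5]]
```

View pics/crop.png

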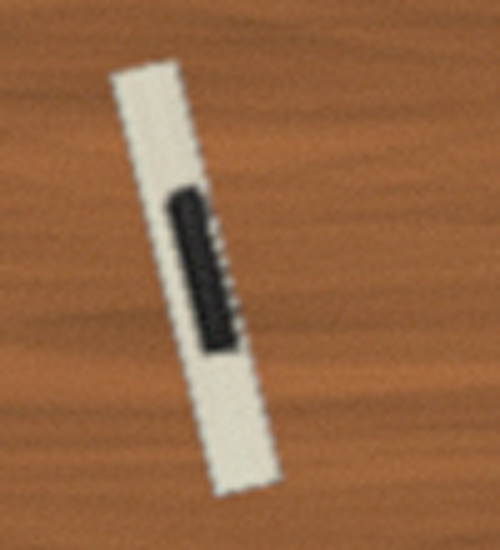

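The crop confirms an aluminium bar with a black grip, centred near (449.5, -329.5) with yaw 12.5°. The slab measures 301 x 222, as it should. Its front edge runs at yaw 82.6°, so the target centre is about (521, -10.6). I'll grip high on the rib, with the tips at about 24 mm, so the fingers clear the 18 mm slab.

Emit:
drive_tool([
  {"tx": 0.3, "ty": 0.2, "tz": 0, "twist": -0.05},
  {"tx": 0.65, "ty": 0.45, "tz": 0, "twist": -0.1},
  {"tx": 1, "ty": 0.7, "tz": 0, "twist": -0.158},
  {"tx": 1, "ty": 0.7, "tz": 0, "twist": -0.158},
], fingers=1)

```text
t: 0.5
position: [334.1, -398.6, 404.4]
tool_rot: [[0.976, 0.219, 0.001], [0.219, -0.976, 0.002], [0.001, -0.001, -1.0]]
force: [-0.7, -0.4, -1.2]
grip_width: 91.8
grasp_force: 0.0
```

Emit:
drive_tool([
  {"tx": 0.3, "ty": 0.2, "tz": -0.2},
  {"tx": 0.65, "ty": 0.45, "tz": -0.5},
  {"tx": 1, "ty": 0.7, "tz": -0.8},
  {"tx": 1, "ty": 0.7, "tz": -0.8},
  {"tx": 1, "ty": 0.7, "tz": -0.8},
])

```text
$.deltas[0]: bad value
```

Run:
```python
from plant import arm, vision
import cv2,pickle,numpy as np
o=arm.get_obs();d=vision.get_image("wrist");pickle.dump((o,d),open("w1.pkl","wb"))
cv2.imwrite("pics/w1.png",d["frame"]);np.set_printoptions(precision=3,suppress=True)
print(o["t"],o["position"],o["tool_rot"],d["intrinsics"],d["hand_eye"])
```

```text
0.5 [ 334.112 -398.622  404.428] [[ 0.976  0.219  0.001]
 [ 0.219 -0.976  0.002]
 [ 0.001 -0.001 -1.   ]] [[359.166   0.    315.205]
 [  0.    359.166 239.086]
 [  0.      0.      1.   ]] [[ 0.     0.951  0.31  84.244]
 [ 1.    -0.    -0.001  0.551]
 [-0.001  0.31  -0.951 20.755]
 [ 0.     0.     0.     1.   ]]
```

View pics/w1.png

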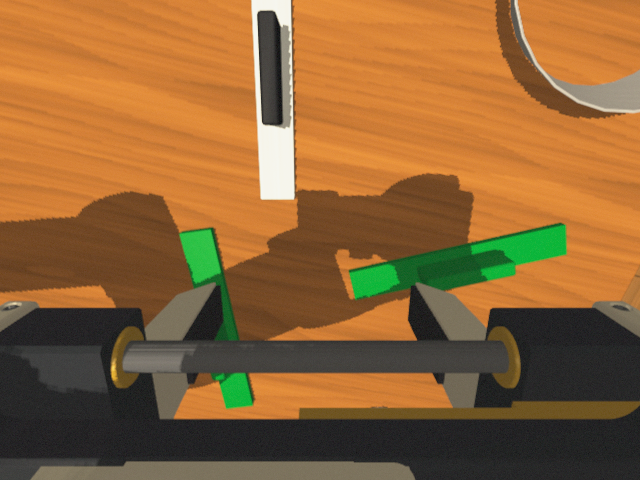

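The wrist view shows the aluminium bar running from (275,198) upward, with its rib at (270,70). Two green look-alikes lie nearer the robot, at (215,320) and (460,260), and are not in the way. The second call was refused because "twist" was missing, so I'll resend it with all fields.

Emit:
drive_tool([
  {"tx": 0.3, "ty": 0.2, "tz": -0.2, "twist": 0},
  {"tx": 0.65, "ty": 0.45, "tz": -0.5, "twist": 0},
  {"tx": 1, "ty": 0.7, "tz": -0.8, "twist": 0},
  {"tx": 1, "ty": 0.7, "tz": -0.8, "twist": 0},
  {"tx": 1, "ty": 0.7, "tz": -0.8, "twist": 0},
])

```text
t: 1.05
position: [431.1, -331.4, 323.7]
tool_rot: [[0.976, 0.219, -0.002], [0.219, -0.976, 0.001], [-0.002, -0.002, -1.0]]
force: [0.1, -0.9, 0.3]
grip_width: 91.9
grasp_force: 0.0
```

```bash
cat >> h.py <<'E'
def wcam(o,d):
    H=np.array(d["hand_eye"]);R=np.array(o["tool_rot"])
    return dict(intrinsics=d["intrinsics"],rotation=R@H[:3,:3],origin=R@H[:3,3]+o["position"])
E
python3 - <<'E'
from plant import arm, vision
import pickle;from h import *
o=arm.get_obs();d=vision.get_image("wrist");pickle.dump((o,d),open("w2.pkl","wb"))
np.set_printoptions(precision=3,suppress=True)
print(o["t"],o["position"],o["tool_rot"])
c=wcam(o,d);f=d["frame"];hsv=cv2.cvtColor(f,cv2.COLOR_BGR2HSV)
br=(hsv[...,1]<80)&(hsv[...,2]>150);br[290:]=0
r,b=quad(c,br,10);print(r,b)
cv2.imwrite("pics/w2.png",f)
E
```

```text
1.05 [ 431.092 -331.424  323.669] [[ 0.976  0.219 -0.002]
 [ 0.219 -0.976  0.001]
 [-0.002 -0.002 -1.   ]]
((507.30413818359375, -319.0065612792969), (121.34567260742188, 35.926239013671875), 12.641342163085938) [[ 444.171 -314.757]
 [ 452.033 -349.812]
 [ 570.437 -323.256]
 [ 562.575 -288.201]]
```

View pics/w2.png

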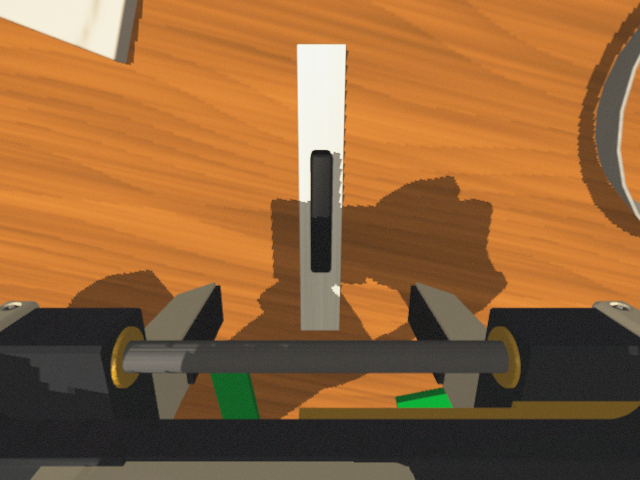

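The bar's far end is at (322,45) and the rib at (321,210). From this view the centre is about (449.4, -331.5) with yaw 12.6°, which agrees with the top camera. I'll descend and grip.

Emit:
drive_tool([
  {"tx": 0.185, "ty": 0, "tz": -0.3, "twist": 0},
  {"tx": 0.185, "ty": 0, "tz": -0.6, "twist": 0},
  {"tx": 0.185, "ty": 0, "tz": -0.9, "twist": 0},
  {"tx": 0.185, "ty": 0, "tz": -1, "twist": 0},
  {"tx": 0.185, "ty": 0, "tz": -1, "twist": 0},
])

```text
t: 1.6
position: [448.7, -332.5, 224.5]
tool_rot: [[0.977, 0.215, -0.001], [0.215, -0.977, 0.001], [-0.001, -0.001, -1.0]]
force: [0.3, -0.1, -0.0]
grip_width: 91.9
grasp_force: 0.0
```

Emit:
drive_tool([
  {"tx": 0, "ty": 0, "tz": -0.1, "twist": 0},
  {"tx": 0, "ty": 0, "tz": -0.22, "twist": 0},
  {"tx": 0, "ty": 0, "tz": -0.22, "twist": 0},
  {"tx": 0, "ty": 0, "tz": -0.22, "twist": 0},
])

```text
t: 2.0
position: [449.6, -331.4, 202.8]
tool_rot: [[0.976, 0.217, -0.0], [0.217, -0.976, -0.0], [-0.0, 0.0, -1.0]]
force: [0.4, 0.5, -0.4]
grip_width: 91.7
grasp_force: 0.0
```

Emit:
drive_tool([
  {"tx": 0, "ty": 0, "tz": 0, "twist": 0},
  {"tx": 0, "ty": 0, "tz": 0, "twist": 0},
  {"tx": 0, "ty": 0, "tz": 0, "twist": 0},
  {"tx": 0, "ty": 0, "tz": 0, "twist": 0},
  {"tx": 0, "ty": 0, "tz": 0, "twist": 0},
], fingers=0, grip_force=40)

```text
t: 2.5
position: [449.6, -331.4, 202.8]
tool_rot: [[0.976, 0.217, 0.0], [0.217, -0.976, -0.0], [0.0, 0.0, -1.0]]
force: [-0.3, 0.4, -0.9]
grip_width: 56.5
grasp_force: 0.0
```

Emit:
drive_tool([
  {"tx": 0, "ty": 0, "tz": 0, "twist": 0},
  {"tx": 0, "ty": 0, "tz": 0, "twist": 0},
  {"tx": 0, "ty": 0, "tz": 0, "twist": 0},
  {"tx": 0, "ty": 0, "tz": 0, "twist": 0},
  {"tx": 0, "ty": 0, "tz": 0, "twist": 0},
])

```text
t: 3.0
position: [449.6, -331.4, 202.7]
tool_rot: [[0.976, 0.217, -0.0], [0.217, -0.976, 0.0], [-0.0, -0.0, -1.0]]
force: [-0.8, 2.1, 0.2]
grip_width: 16.3
grasp_force: 1.2
```

Emit:
drive_tool([
  {"tx": 0, "ty": 0, "tz": 0, "twist": 0},
  {"tx": 0, "ty": 0, "tz": 0, "twist": 0},
  {"tx": 0, "ty": 0, "tz": 0, "twist": 0},
  {"tx": 0, "ty": 0, "tz": 0, "twist": 0},
])

```text
t: 3.4
position: [449.6, -331.3, 202.7]
tool_rot: [[0.976, 0.217, -0.0], [0.217, -0.976, 0.0], [-0.0, -0.0, -1.0]]
force: [-0.1, -0.0, 1.1]
grip_width: 15.8
grasp_force: 40.0
```

Emit:
drive_tool([
  {"tx": 0, "ty": 0, "tz": 0.1, "twist": 0},
  {"tx": 0, "ty": 0, "tz": 0.25, "twist": 0},
  {"tx": 0, "ty": 0, "tz": 0.4, "twist": 0},
  {"tx": 0, "ty": 0, "tz": 0.6, "twist": 0},
  {"tx": 0, "ty": 0, "tz": 0.8, "twist": 0},
])

```text
t: 3.9
position: [449.5, -331.3, 283.8]
tool_rot: [[0.976, 0.217, -0.0], [0.217, -0.976, 0.0], [-0.0, -0.0, -1.0]]
force: [0.7, 0.3, -3.2]
grip_width: 15.8
grasp_force: 40.0
```

Emit:
drive_tool([
  {"tx": 0, "ty": 0, "tz": 0, "twist": 0},
  {"tx": 0, "ty": 0, "tz": 0, "twist": 0},
])

```text
t: 4.1
position: [449.5, -331.3, 282.8]
tool_rot: [[0.976, 0.217, 0.0], [0.217, -0.976, -0.0], [0.0, 0.001, -1.0]]
force: [-0.2, 0.1, -3.6]
grip_width: 15.5
grasp_force: 40.0
```

It is held (15.5 mm opening, 40 N grip, about 0.34 kg). I'll carry it while turning by +70° (0.815 scaled) to a stand-off in front of the slab.

Emit:
drive_tool([
  {"tx": 0.02, "ty": 0.1, "tz": 0, "twist": 0.03},
  {"tx": 0.05, "ty": 0.3, "tz": 0, "twist": 0.08},
  {"tx": 0.07, "ty": 0.5, "tz": 0, "twist": 0.13},
  {"tx": 0.09, "ty": 0.75, "tz": 0, "twist": 0.2},
  {"tx": 0.11, "ty": 1, "tz": 0, "twist": 0.26},
])

```text
t: 4.6
position: [460.3, -229.8, 281.5]
tool_rot: [[0.817, 0.577, -0.002], [0.577, -0.817, 0.002], [-0.001, -0.002, -1.0]]
force: [0.1, -0.2, -1.7]
grip_width: 15.8
grasp_force: 40.0
```

Emit:
drive_tool([
  {"tx": 0.03, "ty": 0.25, "tz": 0, "twist": 0.06},
  {"tx": 0.06, "ty": 0.5, "tz": 0, "twist": 0.12},
  {"tx": 0.09, "ty": 0.75, "tz": 0, "twist": 0.19},
  {"tx": 0.13, "ty": 1, "tz": 0, "twist": 0.26},
])

```text
t: 5.0
position: [473.1, -129.6, 281.6]
tool_rot: [[0.536, 0.844, -0.002], [0.844, -0.536, 0.001], [-0.0, -0.003, -1.0]]
force: [0.1, -1.1, -2.9]
grip_width: 15.8
grasp_force: 40.0
```

Emit:
drive_tool([
  {"tx": 0.03, "ty": 0.25, "tz": 0, "twist": 0.06},
  {"tx": 0.06, "ty": 0.5, "tz": 0, "twist": 0.12},
  {"tx": 0.09, "ty": 0.75, "tz": 0, "twist": 0.19},
  {"tx": 0.13, "ty": 1, "tz": 0, "twist": 0.25},
])

```text
t: 5.4
position: [486.0, -29.7, 281.6]
tool_rot: [[0.189, 0.982, -0.002], [0.982, -0.189, 0.001], [0.0, -0.003, -1.0]]
force: [-0.0, 0.2, -2.5]
grip_width: 16.1
grasp_force: 40.0
```

Emit:
drive_tool([
  {"tx": 0, "ty": 0.15, "tz": 0, "twist": 0.025},
  {"tx": 0, "ty": 0.25, "tz": 0, "twist": 0.045},
  {"tx": 0, "ty": 0.25, "tz": 0, "twist": 0.045},
  {"tx": 0, "ty": 0.25, "tz": 0, "twist": 0.045},
])

```text
t: 5.8
position: [486.5, -6.5, 282.4]
tool_rot: [[0.129, 0.992, -0.001], [0.992, -0.129, -0.0], [-0.0, -0.001, -1.0]]
force: [-0.3, 0.3, -2.5]
grip_width: 15.8
grasp_force: 40.0
```

Run:
```python
from plant import arm, vision
import pickle;from h import *
o=arm.get_obs();d=vision.get_image("wrist");pickle.dump((o,d),open("w3.pkl","wb"))
np.set_printoptions(precision=3,suppress=True)
print(o["t"],o["position"],o["tool_rot"],np.degrees(np.arctan2(o["tool_rot"][1,0],o["tool_rot"][0,0])),o["joint_positions"])
cv2.imwrite("pics/w3.png",d["frame"])
```

```text
5.8 [486.451  -6.51  282.384] [[ 0.129  0.992 -0.001]
 [ 0.992 -0.129 -0.   ]
 [-0.    -0.001 -1.   ]] 82.58881725578942 [-0.171  0.414  1.796 -0.     0.932 -0.041]
```

View pics/w3.png

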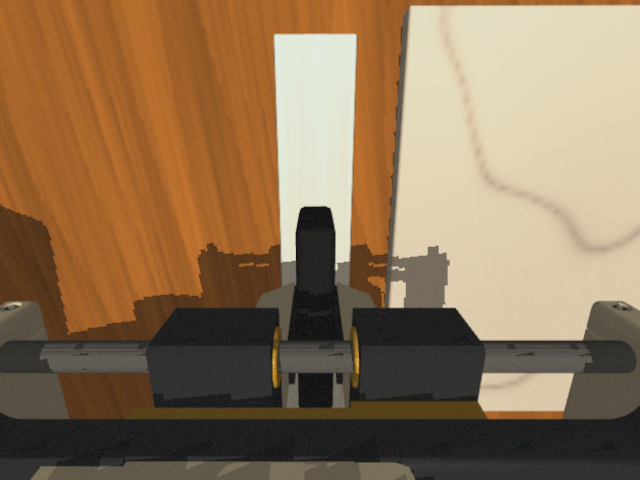

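The bar is held straight, with its far end at (275–355, 34). The slab's front top edge runs from (408,10) down to about (389,300). I'll measure the edge line and the bar's sides from here.

Run:
```python
import pickle;from h import *
np.set_printoptions(precision=1,suppress=True)
o,d=pickle.load(open("w3.pkl","rb"));c=wcam(o,d);f=d["frame"];hsv=cv2.cvtColor(f,cv2.COLOR_BGR2HSV)
br=(hsv[...,1]<70)&(hsv[...,2]>165)
a=np.radians(-7.42);X=np.array([np.cos(a),np.sin(a)]);Y=np.array([-X[1],X[0]]);C=np.array([650.8,-27.5])
fr=lambda p:np.array([(p[:2]-C)@X,(p[:2]-C)@Y])
for r in (20,60,100,140,180,220):
    row=br[r]; s=380+np.argmax(row[380:]); print(r,"slab px",s,fr(ray(c,(s,r),18)))
    if r>34:
        xs=np.nonzero(row[250:375])[0]+250
        zb=o["position"][2]-159-43.5+10-.2
        print("   bar",xs.min(),xs.max(),fr(ray(c,(xs.min(),r),zb)),fr(ray(c,(xs.max(),r),zb)))
print("slab corner",fr(ray(c,(408,6),18)),"bar far end",fr(ray(c,(315,34),zb)),"tcp",fr(o["position"]))
```

```text
20 slab px 409 [-110.   140.9]
60 slab px 406 [-110.1  119.4]
   bar 275 355 [-183.1  108.7] [-148.4  108.7]
100 slab px 403 [-110.2   96.5]
   bar 276 354 [-183.2   92.5] [-148.3   92.5]
140 slab px 401 [-109.6   72. ]
   bar 277 353 [-183.3   75.3] [-148.2   75.3]
180 slab px 398 [-109.7   45.9]
   bar 279 351 [-182.9   56.8] [-148.5   56.8]
220 slab px 395 [-109.8   17.9]
   bar 280 350 [-183.    37.1] [-148.4   37.1]
slab corner [-111.2  148.1] bar far end [-165.7  118.7] tcp [-165.7   -0.4]
```

Both cameras agree: the edge is at slab x = -110, and the bar is centred at (-165.7, -1) and parallel. I'll shift 35.5 mm toward the slab and lower 80 mm, slowly at the end.

Emit:
drive_tool([
  {"tx": 0.1, "ty": -0.013, "tz": 0, "twist": 0},
  {"tx": 0.25, "ty": -0.03, "tz": -0.1, "twist": 0},
  {"tx": 0.353, "ty": -0.045, "tz": -0.25, "twist": 0},
  {"tx": 0.353, "ty": -0.045, "tz": -0.4, "twist": 0},
  {"tx": 0.353, "ty": -0.045, "tz": -0.5, "twist": 0},
])

```text
t: 6.35
position: [522.5, -11.7, 231.6]
tool_rot: [[0.13, 0.991, -0.001], [0.991, -0.13, 0.0], [-0.0, -0.001, -1.0]]
force: [-0.4, -0.4, -2.8]
grip_width: 15.6
grasp_force: 40.0
```

Emit:
drive_tool([
  {"tx": 0, "ty": 0, "tz": -0.06, "twist": 0},
  {"tx": 0, "ty": 0, "tz": -0.12, "twist": 0},
  {"tx": 0, "ty": 0, "tz": -0.18, "twist": 0},
  {"tx": 0, "ty": 0, "tz": -0.23, "twist": 0},
  {"tx": 0, "ty": 0, "tz": -0.26, "twist": 0},
])

```text
t: 6.85
position: [521.9, -10.9, 206.5]
tool_rot: [[0.129, 0.992, 0.0], [0.992, -0.129, -0.0], [-0.0, 0.0, -1.0]]
force: [0.5, 0.2, -2.0]
grip_width: 15.7
grasp_force: 40.0
```

Emit:
drive_tool([
  {"tx": 0, "ty": 0, "tz": -0.015, "twist": 0},
  {"tx": 0, "ty": 0, "tz": -0.03, "twist": 0},
  {"tx": 0, "ty": 0, "tz": -0.04, "twist": 0},
  {"tx": 0, "ty": 0, "tz": -0.04, "twist": 0},
])

```text
t: 7.25
position: [521.9, -10.9, 202.8]
tool_rot: [[0.129, 0.992, 0.0], [0.992, -0.129, -0.0], [-0.0, 0.0, -1.0]]
force: [-0.1, 0.1, -2.7]
grip_width: 15.4
grasp_force: 40.0
```

The wrist still carries the full weight, so I'll ease down a little further.

Emit:
drive_tool([
  {"tx": 0, "ty": 0, "tz": -0.005, "twist": 0},
  {"tx": 0, "ty": 0, "tz": -0.005, "twist": 0},
  {"tx": 0, "ty": 0, "tz": -0.01, "twist": 0},
  {"tx": 0, "ty": 0, "tz": -0.01, "twist": 0},
])

```text
t: 7.65
position: [521.9, -10.9, 202.6]
tool_rot: [[0.129, 0.992, 0.001], [0.992, -0.129, -0.0], [-0.0, 0.001, -1.0]]
force: [-3.6, 0.7, 7.7]
grip_width: 15.7
grasp_force: 40.0
```

It is seated on the counter: the height matches the grasp and the force has reversed. I'll open the fingers and then rise straight up.

Emit:
drive_tool([
  {"tx": 0, "ty": 0, "tz": 0, "twist": 0},
  {"tx": 0, "ty": 0, "tz": 0, "twist": 0},
  {"tx": 0, "ty": 0, "tz": 0, "twist": 0},
  {"tx": 0, "ty": 0, "tz": 0, "twist": 0},
  {"tx": 0, "ty": 0, "tz": 0, "twist": 0},
], fingers=0.5)

```text
t: 8.15
position: [521.9, -10.9, 201.6]
tool_rot: [[0.129, 0.992, -0.0], [0.992, -0.129, -0.0], [-0.0, -0.0, -1.0]]
force: [-0.4, 0.0, 0.4]
grip_width: 44.9
grasp_force: 0.0
```

Emit:
drive_tool([
  {"tx": 0, "ty": 0, "tz": 0.1, "twist": 0},
  {"tx": 0, "ty": 0, "tz": 0.3, "twist": 0},
  {"tx": 0, "ty": 0, "tz": 0.6, "twist": 0},
  {"tx": 0, "ty": 0, "tz": 0.9, "twist": 0},
  {"tx": 0, "ty": 0, "tz": 1, "twist": 0},
])

```text
t: 8.65
position: [522.5, -10.9, 305.3]
tool_rot: [[0.129, 0.992, 0.006], [0.992, -0.129, -0.001], [-0.0, 0.006, -1.0]]
force: [0.2, -0.2, -0.4]
grip_width: 46.0
grasp_force: 0.0
```

Emit:
drive_tool([
  {"tx": -0.3, "ty": 0, "tz": 0.3, "twist": 0},
  {"tx": -0.6, "ty": 0, "tz": 0.3, "twist": 0},
  {"tx": -0.6, "ty": 0, "tz": 0.3, "twist": 0},
  {"tx": -0.6, "ty": 0, "tz": 0.3, "twist": 0},
])

```text
t: 9.05
position: [461.8, -10.9, 331.9]
tool_rot: [[0.129, 0.992, 0.001], [0.992, -0.129, -0.0], [-0.0, 0.001, -1.0]]
force: [-0.6, 0.0, 0.4]
grip_width: 45.9
grasp_force: 0.0
```

Run:
```python
from plant import arm, vision
import pickle;from h import *
o=arm.get_obs();d=vision.get_image("wrist");pickle.dump((o,d),open("w4.pkl","wb"));t=vision.get_image("top")
print(o["t"],o["position"],o["grip_width"])
cv2.imwrite("pics/w4.png",np.hstack([cv2.resize(d["frame"],(400,300)),cv2.resize(t["frame"],(400,300))]))
np.set_printoptions(precision=1,suppress=True);c=wcam(o,d)
hsv=cv2.cvtColor(d["frame"],cv2.COLOR_BGR2HSV);v=hsv[...,2].astype(int)
for r in (60,100,140,180):print(r,[(int(x),int(v[r,x])) for x in range(260,460,1) if abs(v[r,x]-v[r,x-3])>40])
```

```text
9.05 [461.81715354 -10.91772249 331.91528757] 45.88394249928356
60 [(416, 94), (417, 99), (418, 98), (422, 169), (423, 220), (424, 233), (425, 238)]
100 [(366, 137), (367, 94), (369, 227), (370, 241), (371, 241), (414, 109), (415, 101), (416, 100), (419, 186), (420, 223), (421, 234), (422, 237)]
140 [(365, 100), (366, 129), (367, 211), (368, 239), (369, 239), (411, 100), (412, 100), (413, 100), (415, 142), (416, 198), (417, 225), (418, 235)]
180 [(363, 145), (364, 109), (366, 233), (367, 237), (368, 237), (377, 125), (378, 23), (379, 20), (380, 24), (407, 87), (408, 97), (409, 99), (412, 154), (413, 212), (414, 227), (415, 235)]
```

View pics/w4.png

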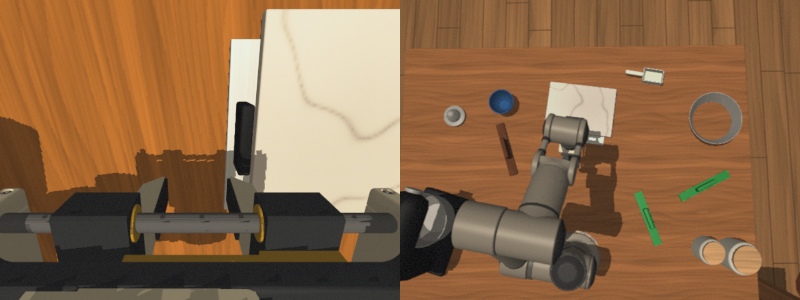

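The bar lies flat along the slab edge, its left side at columns 368–365 of the wrist image, with no visible gap. The guide and bowl look unmoved, and the arm is clear. I'll check the numbers and hand in only if they pass.

Run:
```python
import pickle;from h import *
from plant import arm
np.set_printoptions(precision=1,suppress=True)
o,d=pickle.load(open("w4.pkl","rb"));c=wcam(o,d)
a=np.radians(-7.42);X=np.array([np.cos(a),np.sin(a)]);Y=np.array([-X[1],X[0]]);C=np.array([650.8,-27.5])
fr=lambda p:np.array([(p[:2]-C)@X,(p[:2]-C)@Y])
L=[fr(ray(c,p,10)) for p in((368.5,100),(366.5,140),(365,180))]
e=fr(ray(c,(389,62),10))
print(L,"far end",e)
x=np.mean([l[0] for l in L])+18; y=e[1]-120
print(x,y)
if -137<x<-123 and abs(y)<20: print(arm.sign_off())
```

```text
[array([-147.5,   92.1]), array([-147.7,   61.8]), array([-147.5,   29.5])] far end [-133.2  119. ]
-129.57449366112692 -0.9587272639534348
the job is handed in; nothing more can be done
None
```

The straightedge is lying flat against the slab's front edge, with a gap of about 1.6 mm and centred to within about 1 mm; it was set down without a drop, the guide and bowl look untouched, and the job is handed in.

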